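# Label a food tub with the two-stage press in a restaurant storeroom

## Task

On the label press with the yellow plunger, press the plunger down to its halfway stop and pause there for a good second so the label feeds out, then press it fully down so the label goes onto the tub, and let go. Go fully down only after the pause, as the press stays latched, and leave the blue plunger alone.

Things in the scene. Friction and masses are not known exactly. Their poses are not given: they have to be found in the camera images.
- yellow_top (a point): centre of the top face of the yellow plunger cap (moves with it): a flat level disc 50 mm across, 18 mm thick, its top 240 to 270 mm above the table at rest (the presses' feet are adjustable), on a white press about 165 x 120 mm. The cap goes straight down: 15 mm to the halfway stop, where its underside meets a steel sleeve 32 mm across, then 15 mm more with the sleeve, to a hard stop.
- yellow_plunger (a joint): first stage, m: how far the yellow cap is down relative to the sleeve, 0 at rest (up), 0.015 at the halfway stop. A spring resists with about 2 N at the start and 4 N at the halfway stop, and lifts the cap again when released.
- yellow_sleeve (a joint): second stage, m: how far the steel sleeve under the yellow cap is pushed into the head, 0 at the start, 0.015 fully down. It resists with about 12 N of friction, has no spring and stays where it is pushed (latched); a robot cannot raise it again.
- blue_plunger (a joint): the same first stage on the other, equal press, with the blue cap, m: 0 at rest; leave it alone. It stands at least 240 mm to the left or right of the yellow one. The jars, tubs, trays and carton around the presses are at most 250 mm high.

How it is judged:
By the outcome, as a careful person would: the job done as asked, in the order asked, and still so for the second after the job is handed in, with the robot touching nothing.
It also fails if it takes over 32 s, if anything falls off the work surface, if the arm or the gripper's body presses on something with over 40 N, if the wrist force passes 120 N, or if a joint passes its speed limit or range.

## Robot

A 7-joint arm with a two-finger parallel gripper is mounted at the origin on the work surface. World frame = base frame: x ahead of the robot, y to its left, z up, the work surface at z = 0. Lengths are in m, angles in rad, forces in N, time in s.
With the tool pointing down it reaches from about 0.4 to 0.9 m from the base axis. Payload 5.5 kg.
Tool frame: the origin (TCP) lies at the very end of the fingers, on their centre line; the grasp point (between the pads) lies 19 mm behind it; x points along the fingers, z is the direction in which the jaws open and shut, and the axes are right-handed (so a half turn about x gives the same grasp; the last joint's range is limited). The gripper opens to 85 mm and grips with 20 to 120 N. Pads are 22 mm wide; open, the fingers measure 114 mm over their backs; the gripper's body (76 mm by 85 mm) begins 54 mm behind the grasp point. The pads swing forward as they close: fully open they stand 13 mm farther back than shut.
Start: joints at [-0.976, 0.501, -0.427, 1.55, 0.221, 1.138, -0.21], TCP at [0.212, 0.615, 0.231] pointing down, gripper open.
Joint ranges: [-2.88, 2.88], [-0.31, 2.03], [-1.54, 1.56], [0.2, 2.42], [-1.41, 4.55], [0.19, 2.02], [-2.57, 2.57]. Speed limits (rad/s): [2.57, 2.57, 3.14, 3.14, 3.14, 3.14, 3.14].

## Interface

Orientations are given as [roll, pitch, yaw] about the fixed x, y, z axes, in that order (R = Rz(yaw) Ry(pitch) Rx(roll)).
In Python, from cell import get_obs, vision, job gives the robot as it stands.
- The arm moves only by the tool send_rows, never from a script. Its argument "series" is a list of rows, each a list of 7 numbers: the gripper command: -1 is fully open, 1 is shut, values between are in proportion, then the shift along the world's x, y, z as a fraction of full scale, then the turn, a rotation vector about the world's x, y, z as a fraction of full scale. A call has 1 to 20 rows; each row is the pose to reach, as a shift and turn from the pose commanded when the call began; what a row does not reach only later rows make up. Full scale, the value 1, is 0.12 m for a shift and 2 rad for a turn. A row lasts 1/10 s, in which the tool goes at most 50 mm and 8.59 degrees, less where a joint would pass 70% of its speed; a pose out of reach is approached as far as the arm can. A call with a number of a shift or a turn outside -1 to 1 is refused whole. A call with a gripper value outside its range is refused whole. The fingers move at their own pace and stop on an object; "force" is the grip in N (left out, the last holds). Time passes only in rows, so rows that repeat a pose let the fingers close. It gives the time, the measured TCP pose, the force and the opening at its end, in the units of the state.
- get_obs(): the state, without advancing time (a new reading comes with each control period).
- vision.snapshot(name): name is "scene" or "side" or "wrist"; returns a dict with "image" (480x640x3 uint8, red, green, blue), "camera_matrix" (3x3 intrinsics, pixels), "extrinsics" (4x4, takes a point from camera to world coordinates). Camera axes: x right, y up, looking along -z (the intrinsics and any distortion apply to the point x, -y, -z); pixel columns grow to the right and rows downward; lengths in m; the calibration is good to about 2 mm. A picture is of the moment at which its call begins. There is no depth.
- job.job_done(): hands the job in, once; it reports no verdict.
The state is a dict: "t": time; "joint_pos": joint angles; "joint_vel": joint speeds; "effort": joint torques, N m; "eef_pos": TCP position; "tcp_rot": TCP orientation; "contact_force": force on the tool from outside, world axes, zero at the start; "torque": the same for the moment, N m; "gripper_width": finger opening in m.
Only numpy, scipy, OpenCV 4.12 (cv2) and the standard library are available. Lean on these libraries where they do the work, as an engineer would, in place of code of your own. Each camera call takes 0.05 s, during which the arm holds its last target.

## Working session

There is one attempt and no reset: what is moved stays moved. The work goes in short steps, Python scripts to look and compute and a tool call to move; the robot and the scene stay as the last step left them, time stands still between calls to the robot, and variables do not carry over. Pictures are saved under pics/ and viewed, and the job is handed in when it is done.

Besides the shell and the picture viewer there is one more tool, called after ">>>" by a JSON object that holds its "method" and its "body", one argument or row to a line. send_rows: Moves the arm, as the interface text tells. Its arguments: {"type":"object","properties":{"series":{"type":"array"},"force":{"type":"number"}},"required":["series"]}

```bash
mkdir -p pics
python3 - <<'E'
from cell import get_obs, vision, job
import cv2,numpy as np
o=get_obs();print({k:np.round(v,3).tolist() for k,v in o.items()})
for n in("scene","side","wrist"):
    s=vision.snapshot(n);cv2.imwrite(f"pics/{n}0.png",s["image"][:,:,::-1]);print(n,np.round(s["camera_matrix"],1).tolist(),np.round(s["extrinsics"],3).tolist(),[k for k in s])
E
```

```text
{'t': 0.0, 'joint_pos': [-0.976, 0.502, -0.427, 1.551, 0.221, 1.138, -0.21], 'joint_vel': [-0.002, -0.002, 0.001, 0.001, -0.0, 0.002, 0.001], 'effort': [-0.001, -56.951, -5.816, -28.095, 0.011, 0.012, 0.0], 'eef_pos': [0.212, 0.614, 0.23], 'tcp_rot': [3.107, 1.569, -1.937], 'contact_force': [0.735, -0.028, 0.38], 'torque': [0.008, -0.024, -0.004], 'gripper_width': 0.085}
scene [[445.6, 0.0, 321.9], [0.0, 445.6, 235.9], [0.0, 0.0, 1.0]] [[-0.331, -0.677, 0.658, 1.109], [0.944, -0.233, 0.235, 0.195], [-0.006, 0.698, 0.716, 0.879], [0.0, 0.0, 0.0, 1.0]] ['image', 'camera_matrix', 'extrinsics']
side [[623.2, 0.0, 311.5], [0.0, 623.2, 250.2], [0.0, 0.0, 1.0]] [[0.986, 0.086, -0.142, 0.403], [-0.165, 0.589, -0.791, -0.862], [0.015, 0.804, 0.595, 0.904], [0.0, 0.0, 0.0, 1.0]] ['image', 'camera_matrix', 'extrinsics']
wrist [[412.0, 0.0, 316.3], [0.0, 412.0, 241.9], [0.0, 0.0, 1.0]] [[0.327, -0.911, -0.25, 0.147], [0.945, 0.315, 0.088, 0.636], [-0.001, -0.265, 0.964, 0.373], [0.0, 0.0, 0.0, 1.0]] ['image', 'camera_matrix', 'extrinsics']
```

View pics/scene0.png

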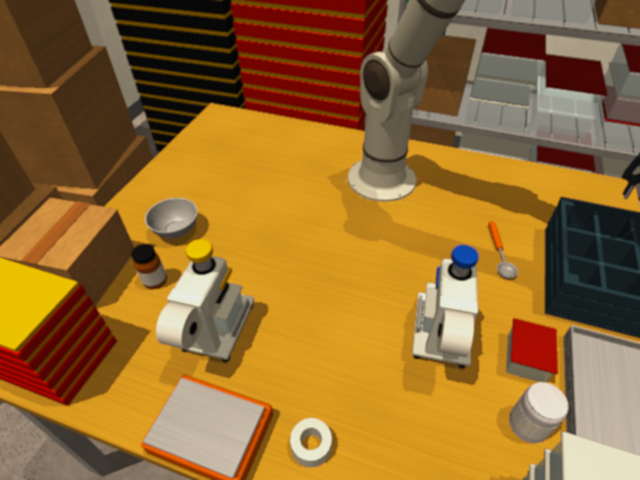

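View pics/side0.png

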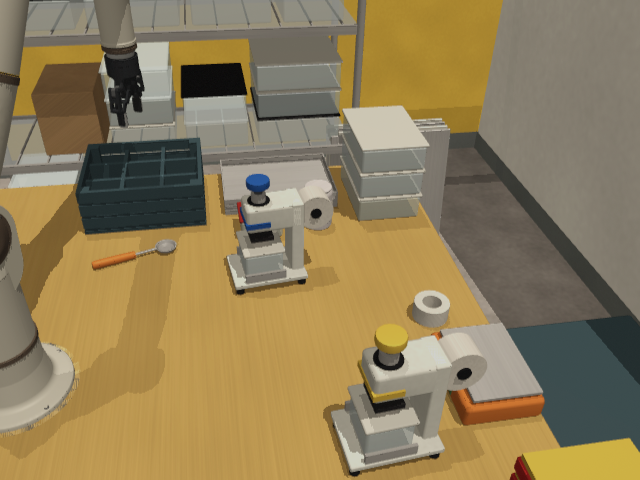

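View pics/wrist0.png

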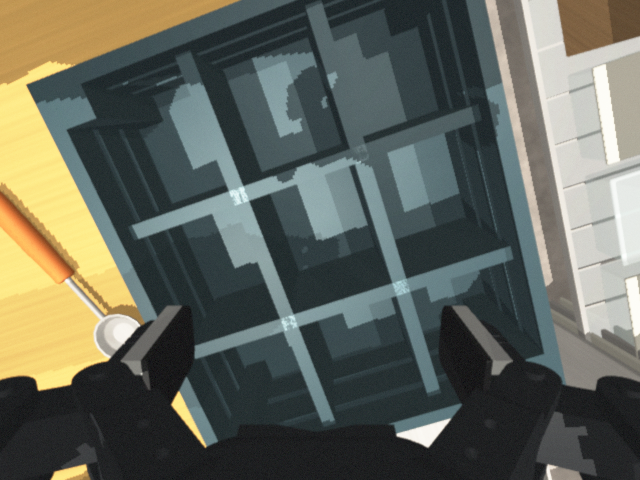

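The scene shows the yellow cap near (200,249) and the blue one near (464,256). The side view shows yellow near (391,335) and blue near (258,183). Next I'll zoom in and triangulate.

```bash
cat > h.py <<'E'
import numpy as np,cv2
def ray(s,u,v):
    K=s["camera_matrix"];E=s["extrinsics"]
    d=np.array([(u-K[0,2])/K[0,0],-(v-K[1,2])/K[1,1],-1.]);d=E[:3,:3]@d
    return E[:3,3],d/np.linalg.norm(d)
def proj(s,P):
    E=s["extrinsics"];K=s["camera_matrix"];p=(np.asarray(P)-E[:3,3])@E[:3,:3]
    return np.stack([K[0,0]*p[...,0]/-p[...,2]+K[0,2],K[1,1]*-p[...,1]/-p[...,2]+K[1,2]],-1)
def tri(a,b):
    A=0;B=0
    for o,d in(a,b):
        M=np.eye(3)-np.outer(d,d);A=A+M;B=B+M@o
    x=np.linalg.solve(A,B);return x,[np.linalg.norm((np.eye(3)-np.outer(d,d))@(x-o)) for o,d in(a,b)]
def mask(s,col,win):
    hsv=cv2.cvtColor(s["image"],cv2.COLOR_RGB2HSV)
    lo,hi=((23,140,90),(35,255,255)) if col=="y" else ((105,140,50),(125,255,255))
    m=cv2.inRange(hsv,lo,hi);z=np.zeros_like(m);u0,v0,u1,v1=win;z[v0:v1,u0:u1]=m[v0:v1,u0:u1]
    n,l,st,c=cv2.connectedComponentsWithStats(z);i=1+np.argmax(st[1:,4]);return (l==i),st[i]
def fit(ss,ms,x0,r=.025,h=.018):
    # fit cylinder silhouette: maximise IoU in all views
    from scipy.optimize import minimize
    t=np.linspace(0,2*np.pi,40)
    def cost(x):
        c=0
        for s,m in zip(ss,ms):
            P=np.concatenate([np.stack([x[0]+r*np.cos(t),x[1]+r*np.sin(t),x[2]+0*t-k],-1) for k in(0,h)])
            q=proj(s,P);H=cv2.convexHull(q.astype(np.float32))
            z=np.zeros(m.shape,np.uint8);cv2.fillConvexPoly(z,np.round(H*16).astype(np.int32),1,shift=4)
            z=z>0;c+=1-(z&m).sum()/(z|m).sum()
        return c
    best=minimize(cost,x0,method="Nelder-Mead",options=dict(initial_simplex=np.array(x0)+np.vstack([np.zeros(3),np.eye(3)*.008]),xatol=1e-4,fatol=1e-4))
    return best.x,best.fun
E
python3 - <<'E'
from h import *
from cell import vision
A=vision.snapshot("scene");B=vision.snapshot("side")
W={"y":((180,232,222,275),(370,320,412,357)),"b":((445,240,485,272),(240,170,275,198))}
for c,(wa,wb) in W.items():
    ma,sa=mask(A,c,wa);mb,sb=mask(B,c,wb);print(c,sa,sb)
    x,e=tri(ray(A,sa[0]+sa[2]/2,sa[1]+sa[3]/2-.5),ray(B,sb[0]+sb[2]/2,sb[1]+sb[3]/2-.5));print(x,e)
    print(fit([A,B],[ma,mb],x+[0,0,.009]), fit([A],[ma],x+[0,0,.009]))
a=cv2.resize(A["image"][225:375,140:270],None,fx=3,fy=3,interpolation=2);b=cv2.resize(B["image"][310:460,320:450],None,fx=3,fy=3,interpolation=2)
cv2.imwrite("pics/z.png",np.hstack([a,b])[:,:,::-1])
E
```

```text
y [186 240  25  19 370] [376 324  32  23 565]
[ 0.64222355 -0.22245045  0.25195572] [np.float64(0.0007815824482452594), np.float64(0.0007815824482452367)]
(array([ 0.64263376, -0.22207909,  0.26520571]), np.float64(0.8099326086220326)) (array([ 0.52629149, -0.32616452,  0.10433178]), np.float64(0.16706443914081148))
b [452 246  26  22 458] [246 174  23  18 332]
[0.48810554 0.26224445 0.24496075] [np.float64(0.0010059393923186179), np.float64(0.0010059393923184346)]
(array([0.48845016, 0.25835817, 0.25519487]), np.float64(0.5187800963081862)) (array([0.48684544, 0.26314976, 0.2495732 ]), np.float64(0.2600969305331179))
```

View pics/z.png

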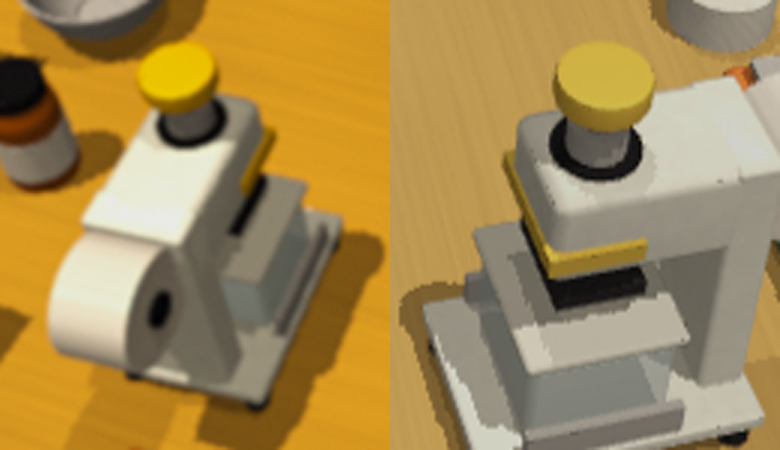

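Run:
```python
from h import *
from cell import vision
A=vision.snapshot("scene");B=vision.snapshot("side")
print("top centre",tri(ray(A,199.3,248.3),ray(B,391.3,334.3)))
print("blue",tri(ray(A,464.5,255),ray(B,258,182)))
x,_=tri(ray(A,199.3,248.3),ray(B,391.3,334.3))
t=np.linspace(0,2*np.pi,60);out=[]
for s,(v,u) in((A,(225,170)),(B,(310,360))):
    im=cv2.resize(s["image"][v:v+60,u:u+60],None,fx=6,fy=6,interpolation=0)
    for k in(0,.018):
        q=proj(s,np.stack([x[0]+.025*np.cos(t),x[1]+.025*np.sin(t),x[2]-k+0*t],-1))
        q=(q-[u-.5,v-.5])*6
        cv2.polylines(im,[q.astype(np.int32)],True,(255,0,255) if k==0 else (0,255,255),1)
    out.append(im)
cv2.imwrite("pics/z1.png",np.hstack(out)[:,:,::-1])
```

```text
top centre (array([ 0.64105369, -0.22147517,  0.25281992]), [np.float64(0.0004826398104302432), np.float64(0.00048263981043043065)])
blue (array([0.48850796, 0.26018256, 0.24798892]), [np.float64(0.00021372306769107234), np.float64(0.00021372306769103894)])
```

View pics/z1.png

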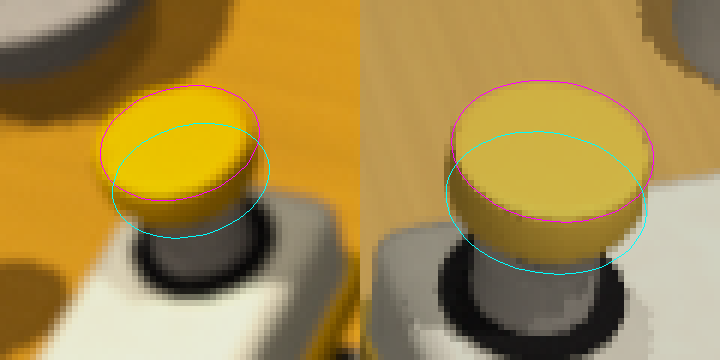

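>>> {"method": "send_rows", "body": {
  "series": [
    [1,0,0,0.5,0,0,0],
    [1,0,0,1,0,0,0],
    [1,0,0,1,0,0,0],
    [1,0.2,-0.5,1,0,0,0],
    [1,0.4,-1,1,0,0,0],
    [1,0.4,-1,1,0,0,0],
    [1,0.4,-1,1,0,0,0]
  ],
  "force": 60
}}

```text
t: 1.05
eef_pos: [0.2632, 0.4905, 0.3517]
tcp_rot: [-1.847, 1.568, -0.615]
contact_force: [-0.5, -0.0, 0.2]
gripper_width: -0.0
```

The overlay matches the cap rim to within 1–2 px. The top centre is about (0.641, -0.221, 0.253), inside the stated 240–270 mm, and blue is about 0.5 m away. I'll traverse high, at z ≈ 0.35.

>>> {"method": "send_rows", "body": {
  "series": [
    [1,0.25,-0.5,0,0,0,0],
    [1,0.5,-1,0,0,0,0],
    [1,0.5,-1,0,0,0,0],
    [1,0.5,-1,0,0,0,0]
  ]
}}

```text
t: 1.45
eef_pos: [0.3228, 0.3706, 0.3515]
tcp_rot: [-2.03, 1.568, -0.799]
contact_force: [0.6, 1.1, 0.1]
gripper_width: 0.0005
```

>>> {"method": "send_rows", "body": {
  "series": [
    [1,0.25,-0.5,0,0,0,0],
    [1,0.5,-1,0,0,0,0],
    [1,0.5,-1,0,0,0,0],
    [1,0.5,-1,0,0,0,0]
  ]
}}

```text
t: 1.85
eef_pos: [0.3821, 0.2512, 0.3515]
tcp_rot: [-2.025, 1.569, -0.793]
contact_force: [0.1, 1.0, -0.4]
gripper_width: -0.0002
```

>>> {"method": "send_rows", "body": {
  "series": [
    [1,0.25,-0.5,0,0,0,0],
    [1,0.5,-1,0,0,0,0],
    [1,0.5,-1,0,0,0,0],
    [1,0.5,-1,0,0,0,0]
  ]
}}

```text
t: 2.25
eef_pos: [0.4418, 0.1316, 0.3514]
tcp_rot: [-2.1, 1.569, -0.867]
contact_force: [-0.2, 0.8, 0.5]
gripper_width: 0.0003
```

>>> {"method": "send_rows", "body": {
  "series": [
    [1,0.25,-0.5,0,0,0,0],
    [1,0.5,-1,0,0,0,0],
    [1,0.5,-1,0,0,0,0],
    [1,0.5,-1,0,0,0,0]
  ]
}}

```text
t: 2.65
eef_pos: [0.5016, 0.0119, 0.3511]
tcp_rot: [-2.422, 1.569, -1.188]
contact_force: [0.6, -0.6, 0.5]
gripper_width: 0.0
```

>>> {"method": "send_rows", "body": {
  "series": [
    [1,0.29,-0.49,0,0,0,0],
    [1,0.58,-0.97,0,0,0,0],
    [1,0.58,-0.97,0,0,0,0],
    [1,0.58,-0.97,0,0,0,0]
  ]
}}

```text
t: 3.05
eef_pos: [0.5712, -0.1041, 0.3505]
tcp_rot: [-2.855, 1.569, -1.62]
contact_force: [-0.1, -0.2, -0.5]
gripper_width: 0.0001
```

>>> {"method": "send_rows", "body": {
  "series": [
    [1,0.29,-0.49,0,0,0,0],
    [1,0.58,-0.97,0,0,0,0],
    [1,0.58,-0.97,0,0,0,0],
    [1,0.58,-0.97,0,0,0,0],
    [1,0.58,-0.97,0,0,0,0]
  ]
}}

```text
t: 3.55
eef_pos: [0.6398, -0.215, 0.3502]
tcp_rot: [0.78, 1.568, 2.022]
contact_force: [-0.1, 1.2, 0.0]
gripper_width: -0.0003
```

Run:
```python
from h import *
from cell import vision,get_obs
o=get_obs();print({k:np.round(v,3).tolist() for k,v in o.items()})
out=[]
S={n:vision.snapshot(n) for n in("scene","side","wrist")}
t=np.linspace(0,2*np.pi,60);x=[.641,-.2215,.253]
w=S["wrist"]["image"].copy()
q=proj(S["wrist"],np.stack([x[0]+.025*np.cos(t),x[1]+.025*np.sin(t),x[2]+0*t],-1));print(proj(S["wrist"],x))
cv2.polylines(w,[q.astype(np.int32)],True,(255,0,255),1)
cv2.imwrite("pics/w1.png",w[:,:,::-1])
a=cv2.resize(S["scene"]["image"][150:300,130:280],None,fx=2.6,fy=2.6);b=cv2.resize(S["side"]["image"][230:380,310:460],None,fx=2.6,fy=2.6)
cv2.imwrite("pics/ab1.png",np.hstack([a,b])[:,:,::-1])
```

```text
{'t': 3.55, 'joint_pos': [0.155, 0.44, 0.192, 1.343, -0.085, 1.368, 1.588], 'joint_vel': [-0.02, -0.031, -0.018, 0.023, -0.002, 0.001, 0.006], 'effort': [2.01, -57.006, 4.387, -31.376, 0.265, -0.083, 0.031], 'eef_pos': [0.64, -0.215, 0.35], 'tcp_rot': [0.78, 1.568, 2.022], 'contact_force': [-0.133, 1.234, 0.038], 'torque': [0.018, -0.023, 0.026], 'gripper_width': -0.0}
[304.86762863 250.7156344 ]
```

View pics/w1.png

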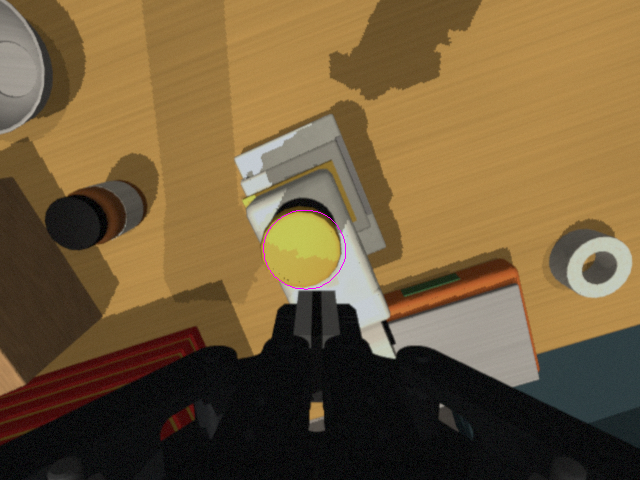

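View pics/ab1.png

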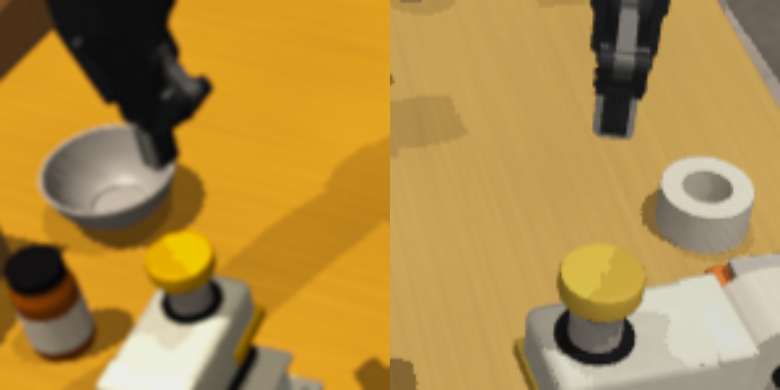

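Wrist view: the cap is centred at about (302,249) and I predicted (305,251), so they agree to ~1.5 mm. Descending to about 8 mm above the cap.

>>> {"method": "send_rows", "body": {
  "series": [
    [1,0.01,-0.03,-0.3,0,0,0],
    [1,0.01,-0.03,-0.55,0,0,0],
    [1,0.01,-0.03,-0.7,0,0,0],
    [1,0.01,-0.03,-0.74,0,0,0],
    [1,0.01,-0.03,-0.74,0,0,0],
    [1,0.01,-0.03,-0.74,0,0,0]
  ]
}}

```text
t: 4.3
eef_pos: [0.641, -0.2213, 0.2643]
tcp_rot: [-1.386, 1.568, -0.146]
contact_force: [-0.2, -0.0, 0.4]
gripper_width: 0.0003
```

```bash
cat > look.py <<'E'
import sys
from h import *
from cell import vision,get_obs
S={n:vision.snapshot(n) for n in("scene","side")}
a=cv2.resize(S["scene"]["image"][190:290,150:250],None,fx=4,fy=4);b=cv2.resize(S["side"]["image"][280:380,340:440],None,fx=4,fy=4)
cv2.imwrite(sys.argv[1],np.hstack([a,b])[:,:,::-1])
F=[]
o=get_obs();print(o["t"],np.round(o["eef_pos"],4),np.round(o["contact_force"],2))
E
python3 look.py pics/l1.png
```

```text
4.4 [ 0.641  -0.2218  0.2644] [-0.26 -0.54  0.44]
```

View pics/l1.png

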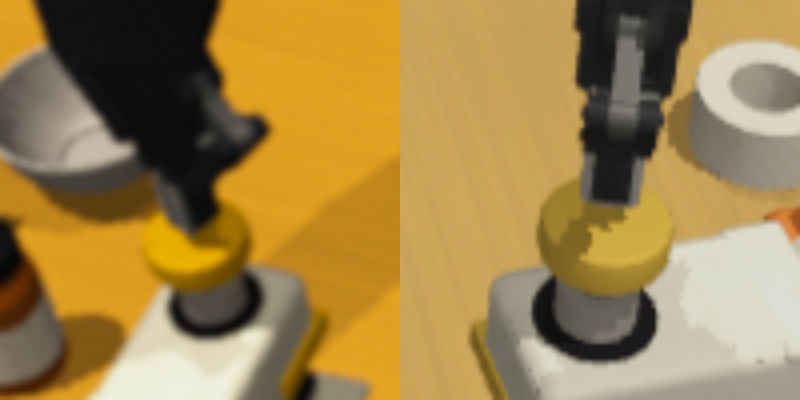

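The fingertips are centred over the cap with a gap. I'll descend in small steps to find contact.

>>> {"method": "send_rows", "body": {
  "series": [
    [1,0,0,-0.03,0,0,0],
    [1,0,0,-0.06,0,0,0],
    [1,0,0,-0.06,0,0,0]
  ]
}}

```text
t: 4.7
eef_pos: [0.6403, -0.2219, 0.2552]
tcp_rot: [-1.484, 1.57, -0.245]
contact_force: [0.7, 0.1, 1.7]
gripper_width: -0.0004
```

>>> {"method": "send_rows", "body": {
  "series": [
    [1,0,0,-0.02,0,0,0],
    [1,0,0,-0.02,0,0,0],
    [1,0,0,-0.02,0,0,0]
  ]
}}

```text
t: 5.0
eef_pos: [0.6403, -0.2219, 0.2531]
tcp_rot: [-1.496, 1.57, -0.257]
contact_force: [0.4, -0.4, 2.3]
gripper_width: -0.0002
```

>>> {"method": "send_rows", "body": {
  "series": [
    [1,0,0,-0.02,0,0,0],
    [1,0,0,-0.02,0,0,0],
    [1,0,0,-0.02,0,0,0]
  ]
}}

```text
t: 5.3
eef_pos: [0.6403, -0.2219, 0.2506]
tcp_rot: [-1.527, 1.57, -0.288]
contact_force: [-0.0, -0.3, 3.8]
gripper_width: 0.0001
```

>>> {"method": "send_rows", "body": {
  "series": [
    [1,0,0,-0.02,0,0,0],
    [1,0,0,-0.03,0,0,0],
    [1,0,0,-0.03,0,0,0]
  ]
}}

```text
t: 5.6
eef_pos: [0.6403, -0.222, 0.2468]
tcp_rot: [-1.797, 1.57, -0.558]
contact_force: [0.8, -0.7, 3.7]
gripper_width: 0.0001
```

```bash
python3 look.py pics/l2.png
```

```text
5.7 [ 0.6403 -0.2219  0.247 ] [ 1.4  -0.19  3.62]
```

View pics/l2.png

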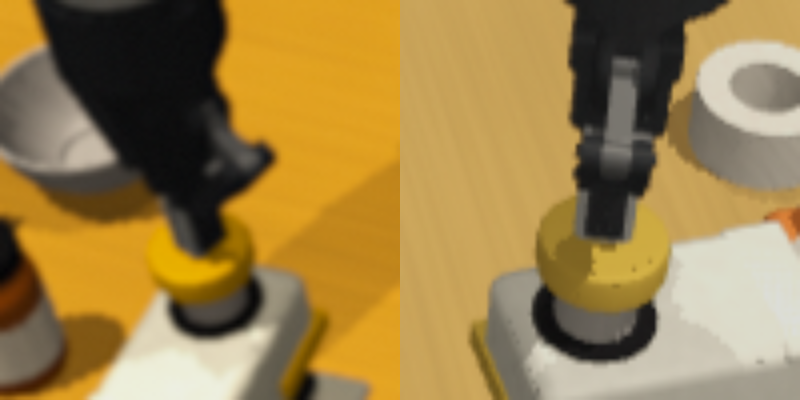

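The cap has moved down with the fingertips. From here I'll use finer steps to find the rise in force at the halfway stop.

>>> {"method": "send_rows", "body": {
  "series": [
    [1,0,0,-0.01,0,0,0],
    [1,0,0,-0.02,0,0,0],
    [1,0,0,-0.02,0,0,0]
  ]
}}

```text
t: 6.0
eef_pos: [0.6402, -0.2219, 0.2444]
tcp_rot: [-1.583, 1.57, -0.344]
contact_force: [1.1, -1.0, 3.5]
gripper_width: 0.0001
```

>>> {"method": "send_rows", "body": {
  "series": [
    [1,0,0,-0.01,0,0,0],
    [1,0,0,-0.01,0,0,0]
  ]
}}

```text
t: 6.2
eef_pos: [0.6402, -0.2219, 0.2433]
tcp_rot: [-1.598, 1.57, -0.359]
contact_force: [1.0, -0.9, 3.0]
gripper_width: -0.0004
```

>>> {"method": "send_rows", "body": {
  "series": [
    [1,0,0,-0.006,0,0,0],
    [1,0,0,-0.006,0,0,0]
  ]
}}

```text
t: 6.4
eef_pos: [0.6402, -0.2219, 0.2426]
tcp_rot: [-1.652, 1.571, -0.413]
contact_force: [1.9, -1.1, 3.4]
gripper_width: 0.0001
```

>>> {"method": "send_rows", "body": {
  "series": [
    [1,0,0,-0.006,0,0,0],
    [1,0,0,-0.006,0,0,0]
  ]
}}

```text
t: 6.6
eef_pos: [0.6402, -0.2219, 0.2419]
tcp_rot: [-1.512, 1.571, -0.273]
contact_force: [0.5, -0.8, 4.0]
gripper_width: -0.0001
```

>>> {"method": "send_rows", "body": {
  "series": [
    [1,0,0,-0.006,0,0,0],
    [1,0,0,-0.006,0,0,0]
  ]
}}

```text
t: 6.8
eef_pos: [0.6402, -0.2219, 0.2411]
tcp_rot: [-1.491, 1.571, -0.252]
contact_force: [1.5, -0.4, 3.8]
gripper_width: 0.0002
```

```bash
python3 -c "
from cell import get_obs
for i in range(3):
  o=get_obs();print(o['t'],o['eef_pos'],o['contact_force'])"
```

```text
6.8 [ 0.64021909 -0.22187419  0.24112835] [ 1.46923413 -0.43096574  3.83016852]
6.8 [ 0.64021909 -0.22187419  0.24112835] [ 1.46923413 -0.43096574  3.83016852]
6.8 [ 0.64021909 -0.22187419  0.24112835] [ 1.46923413 -0.43096574  3.83016852]
```

>>> {"method": "send_rows", "body": {
  "series": [
    [1,0,0,-0.006,0,0,0],
    [1,0,0,-0.006,0,0,0]
  ]
}}

```text
t: 7.0
eef_pos: [0.6402, -0.2219, 0.2407]
tcp_rot: [-1.475, 1.57, -0.236]
contact_force: [1.2, -0.2, 5.8]
gripper_width: 0.0
```

>>> {"method": "send_rows", "body": {
  "series": [
    [1,0,0,-0.005,0,0,0],
    [1,0,0,-0.005,0,0,0]
  ]
}}

```text
t: 7.2
eef_pos: [0.6403, -0.2219, 0.2406]
tcp_rot: [-1.366, 1.57, -0.127]
contact_force: [0.4, 0.2, 8.0]
gripper_width: 0.0001
```

The stop is found: z stalls at 0.2406 and the force rises from 4 to 8 N, below the sleeve's 12 N. I'll hold here for 1.8 s.

>>> {"method": "send_rows", "body": {
  "series": [
    [1,0,0,0,0,0,0],
    [1,0,0,0,0,0,0],
    [1,0,0,0,0,0,0],
    [1,0,0,0,0,0,0],
    [1,0,0,0,0,0,0],
    [1,0,0,0,0,0,0],
    [1,0,0,0,0,0,0],
    [1,0,0,0,0,0,0],
    [1,0,0,0,0,0,0],
    [1,0,0,0,0,0,0],
    [1,0,0,0,0,0,0],
    [1,0,0,0,0,0,0],
    [1,0,0,0,0,0,0],
    [1,0,0,0,0,0,0],
    [1,0,0,0,0,0,0],
    [1,0,0,0,0,0,0],
    [1,0,0,0,0,0,0],
    [1,0,0,0,0,0,0]
  ]
}}

```text
t: 9.0
eef_pos: [0.6403, -0.2219, 0.2406]
tcp_rot: [-1.373, 1.57, -0.134]
contact_force: [1.0, -0.8, 7.4]
gripper_width: 0.0001
```

```bash
python3 look.py pics/l3.png
```

```text
9.1 [ 0.6403 -0.2219  0.2406] [ 1.22 -0.22  7.22]
```

View pics/l3.png

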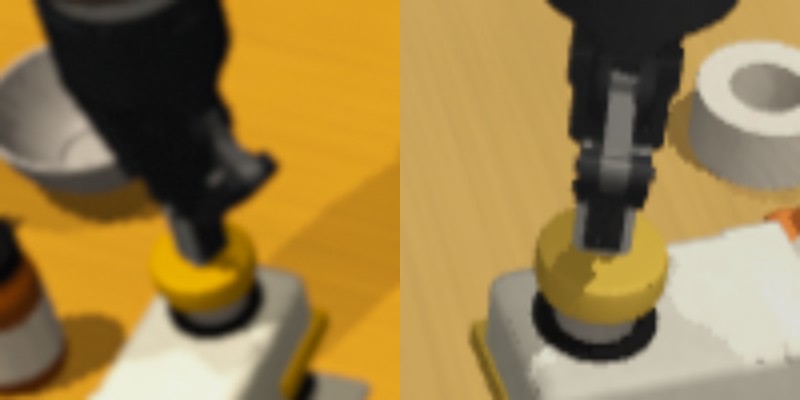

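The cap sits on the sleeve, and the sleeve is still out of the head. Now the second stage.

>>> {"method": "send_rows", "body": {
  "series": [
    [1,0,0,-0.02,0,0,0],
    [1,0,0,-0.04,0,0,0],
    [1,0,0,-0.06,0,0,0],
    [1,0,0,-0.08,0,0,0],
    [1,0,0,-0.1,0,0,0],
    [1,0,0,-0.1,0,0,0],
    [1,0,0,-0.1,0,0,0]
  ]
}}

```text
t: 9.8
eef_pos: [0.6403, -0.2219, 0.2289]
tcp_rot: [-1.365, 1.57, -0.126]
contact_force: [-0.6, 0.7, 9.1]
gripper_width: -0.0001
```

>>> {"method": "send_rows", "body": {
  "series": [
    [1,0,0,-0.01,0,0,0],
    [1,0,0,-0.02,0,0,0],
    [1,0,0,-0.02,0,0,0]
  ]
}}

```text
t: 10.1
eef_pos: [0.6403, -0.2219, 0.2268]
tcp_rot: [-1.35, 1.57, -0.111]
contact_force: [-0.3, -0.7, 9.7]
gripper_width: 0.0
```

>>> {"method": "send_rows", "body": {
  "series": [
    [1,0,0,-0.01,0,0,0],
    [1,0,0,-0.01,0,0,0],
    [1,0,0,-0.01,0,0,0]
  ]
}}

```text
t: 10.4
eef_pos: [0.6403, -0.2219, 0.2256]
tcp_rot: [-1.372, 1.57, -0.133]
contact_force: [-0.6, -0.8, 9.9]
gripper_width: -0.0003
```

>>> {"method": "send_rows", "body": {
  "series": [
    [1,0,0,-0.01,0,0,0],
    [1,0,0,-0.01,0,0,0],
    [1,0,0,-0.01,0,0,0]
  ]
}}

```text
t: 10.7
eef_pos: [0.6404, -0.222, 0.2256]
tcp_rot: [-1.343, 1.569, -0.104]
contact_force: [-2.3, 1.5, 14.1]
gripper_width: 0.0
```

One more step to confirm the hard stop.

>>> {"method": "send_rows", "body": {
  "series": [
    [1,0,0,-0.015,0,0,0],
    [1,0,0,-0.015,0,0,0],
    [1,0,0,-0.015,0,0,0],
    [1,0,0,-0.015,0,0,0]
  ]
}}

```text
t: 11.1
eef_pos: [0.6406, -0.222, 0.2254]
tcp_rot: [-1.31, 1.568, -0.071]
contact_force: [-4.8, 2.9, 22.1]
gripper_width: -0.0003
```

The hard stop is confirmed: 22 N with z stalled at 0.2254, exactly 15 mm below the halfway stop. Releasing straight up.

>>> {"method": "send_rows", "body": {
  "series": [
    [1,0,0,0.05,0,0,0],
    [1,0,0,0.12,0,0,0],
    [1,0,0,0.3,0,0,0],
    [1,0,0,0.6,0,0,0],
    [1,0,0,0.9,0,0,0],
    [1,0,0,0.9,0,0,0],
    [1,0,0,0.9,0,0,0],
    [1,0,0,0.9,0,0,0]
  ]
}}

```text
t: 11.9
eef_pos: [0.6388, -0.2212, 0.327]
tcp_rot: [1.565, 1.566, 2.804]
contact_force: [0.3, -0.4, 0.1]
gripper_width: -0.0
```

```bash
python3 look.py pics/l4.png
```

```text
12.0 [ 0.639  -0.2213  0.3269] [-0.13 -0.04 -1.21]
```

View pics/l4.png

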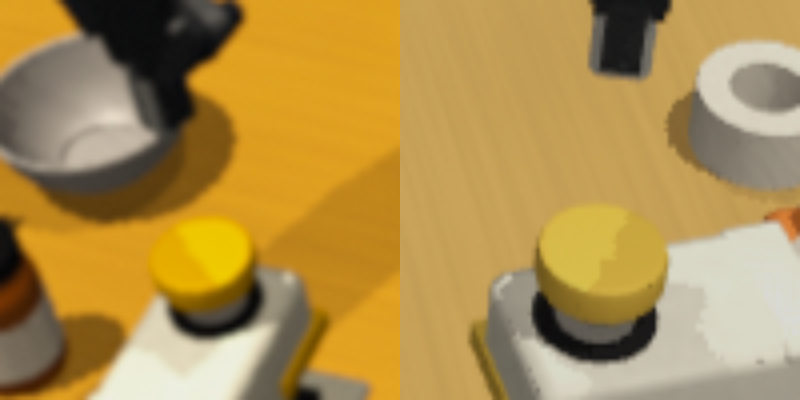

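The cap has sprung back 15 mm on the latched sleeve, and the tool is clear. Handing in.

```bash
python3 -c "
from cell import job
print(job.job_done())"
```

```text
the job is handed in; nothing more can be done
None
```

I pressed the yellow plunger with the shut fingertips to its halfway stop, held it there, pressed it fully down, and let go. The job was handed in at about 12 s, well inside the 32 s limit.

- **Halfway stop:** the tool stalled at z = 0.2406 m and the force rose from about 4 N to 8 N. That is below the sleeve's 12 N, so the sleeve should not have moved. I held for about 1.9 s.
- **Fully down:** the tool stalled at z = 0.2254 m with 22 N, 15 mm below the halfway stop as specified.
- **Release:** the last picture shows the yellow cap sprung back up on the lowered sleeve, with the tool about 85 mm clear and reading about 0 N.
- **Blue plunger:** the arm passed about 100 mm above its cap height and never went near it otherwise. I took no final picture of it.

**Disagreements:**
- Sliding the sleeve read 9–10 N, a little under the quoted 12 N.
- An automatic outline fit of the cap failed early on. I used a hand-picked triangulation instead, and the wrist camera agreed with it to within about 1.5 mm.
- Contact came about 2–3 mm higher than the camera estimate of the cap's top.

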